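# Set a mask holder's jaw to its gauge mark with the knurled wheel

### The job

Set the small mask holder on the bench: rest a fingertip on top of its knurled wheel and roll the wheel, stroke by stroke, until the sliding jaw has closed the gap so far that its pointer stands level with the gauge mark on the scale strip, then lift the finger clear. Press the wheel only gently, and move the jaw by the wheel alone, never by touching the jaw. Nothing is to be picked up: leave the loose things beside the holder where they are.

Things in the scene. Friction and masses are not known exactly. Their poses are not given: they have to be found in the camera images.
- holder: Mask holder fixed to the bench: dark base plate 150 (its x) by 280 (y) mm and above it a sprung deck, top 16 mm above the bench. Origin at the base's underside centre; x away from the robot, y the way the gap closes, z up. White wheel housing centred at x -35 mm, 39 (x) by 76 (y) mm, top 67 mm up. Jaws on a rail at x +35 mm; fixed jaw's face at y +95 mm. Scale strip at x +70 mm, top 22 mm up.
- crown (a point): Topmost point of the wheel's rim, mid-width, when not pressed: 77 mm above the bench, 10 mm above the housing, at x -35 mm, y 0 of the holder, and fixed to it. Rolling the wheel's top towards the holder's +y closes the gap. A 30 mm wide fingertip gets about 35 mm of stroke across this point; lift and go back for more.
- wheel: Knurled dark steel wheel, 60 mm diameter, 22 mm wide, axle level along the holder's x. Origin at its centre; the frame turns with it. Its deck is sprung: yields from about 5 N, stops 5 mm down at about 11 N. Pressed 2 to 4 mm down, it turns by friction under a fingertip. 30 mm of rim travel (1 rad) moves the jaw 20 mm the same way; rolling back opens it. Stays where it is left.
- jaw: Sliding aluminium jaw, 50 mm (x) by 22 mm (y) by 36 mm high, driven by the wheel along the holder's y towards the fixed jaw. Origin at the middle of its underside, 16 mm above the bench; axes as the holder's. Its travel is 120 mm in all. Not to be touched.
- pointer_tip (a point): Tip of the small pointer (4 mm wide) on the sliding jaw, on the side away from the wheel, next to the scale strip; it lies at the jaw's y centre, 28 mm above the bench, at x = +65.5 mm of the holder. Axes as the holder's.
- gauge_mark: Gauge mark: dark steel clip fixed on the scale strip, 6 mm wide in y, 14 mm high above the strip. Origin mid-width on the strip's top, 22 mm above the bench; axes as the holder's. The setting is right when pointer tip and mark agree in the holder's y to within 3 mm (half the mark's width). At the start the pointer is 25 to 85 mm short of it, towards -y.
- jar: Loose white plastic jar with lid, 60 mm across, 65 mm high, standing near one end of the holder; origin under its centre.
- objective: Loose dark microscope objective, 42 mm across, 48 mm high, standing near an end of the holder; origin under its centre.
- driver: Loose screwdriver about 150 mm long, lying beyond the holder; origin near its middle, x along it.

How it is judged (in metres and radians):
On the way:
1. a finger presses on the wheel (contact force between the fingers and wheel above 0.5 N), for 0.1 s.
At the end, for the whole second after the job is handed in: The sliding jaw's pointer is level with the gauge mark to within 3 mm along the strip and the jaw is at rest (y of pointer_tip in the frame of gauge_mark between -0.003 and 0.003 m and linear speed of jaw below 0.002 m/s); the robot touches nothing.
It fails at once if the sliding jaw is touched by the robot (contact force between any of the fingers, the arm and jaw above 1 N).
It fails at once if the wheel is pressed harder than 30 N (contact force between the fingers and wheel above 30 N).
It fails at once if a loose thing is moved by more than 15 mm or picked up (distance of any of jar, objective, driver from where it was at the start of the episode above 0.015 m).
It also fails if it takes over 51 s, if anything falls off the work surface, if the arm or the gripper's body presses on something with over 40 N, if the wrist force passes 120 N, or if a joint passes its speed limit or range.

### The arm

A 7-joint arm with a two-finger parallel gripper is mounted at the origin on the work surface. World frame = base frame: x ahead of the robot, y to its left, z up, the work surface at z = 0. Lengths are in mm, angles in rad, forces in N, time in s.
With the tool pointing down it reaches from about 425 to 800 mm from the base axis. Payload 8.3 kg.
Tool frame: the origin (TCP) lies between the finger pads; the fingertips stand 19 mm ahead of it and the grasp point (between the pads) is the TCP; z points along the fingers, y is the direction in which the jaws open and shut (so a half turn about z gives the same grasp; the last joint's range is limited). The gripper opens to 85 mm and grips with 20 to 120 N. Pads are 22 mm wide; open, the fingers measure 114 mm over their backs; the gripper's body (76 mm by 85 mm) begins 54 mm behind the grasp point. The pads swing forward as they close: fully open they stand 13 mm farther back than shut.
Start: joints at [-1.362, 0.383, 0.016, 1.37, -0.006, 1.388, -0.046], TCP at [167.738, 602.051, 213.479] pointing down, gripper open.
Joint ranges: [-2.95, 2.95], [-0.25, 2.06], [-1.52, 1.56], [0.18, 2.33], [-1.44, 4.58], [0.02, 2.06], [-3.01, 3.01]. Speed limits (rad/s): [2.39, 2.39, 3.01, 3.01, 3.14, 3.14, 3.14].

### API

Orientations are given as a unit quaternion [x, y, z, w].
In Python, from cell import move_ptp, servo_line, set_joints, let_go, gripper_close, pause, ik, read_camera, camera_params, Unreachable, close_job, read_time_s, read_joints, read_joint_velocities, read_tau, read_tcp_pos, read_eef_rot, read_force, read_moment, read_width gives the robot as it stands. The module is installed in compiled form; this text tells all that it offers. Calls block until the motion is done:
- move_ptp(position, orientation): joint-space move of the TCP to a pose.
- servo_line(position, rate=150, orientation=None, force_limit=None): straight line of the TCP; orientation=None keeps the orientation; rate is the mean speed in mm/s. With force_limit (N) it stops when the force on the tool has changed by that much, and returns True; else False.
- set_joints(angles): joint-space move.
- let_go() and gripper_close(force=None): open the fingers fully, or close them until they stop; force is the grip in N (None keeps the last).
- pause(seconds).
- ik(position, orientation): joint angles nearest the present ones, or None.
- read_camera(name): name is "scene" or "top"; returns (picture, depth): 480x640x3 uint8, red, green, blue; 480x640 float32, mm along the optical axis (not along the pixel's ray), 0 where there is no reading.
- camera_params(name): a dict with "mtx" (3x3 intrinsics, pixels), "D" ([k1, k2, p1, p2, k3] as OpenCV has them; the pictures are not rectified), "pose" (4x4, takes a point from camera to world coordinates). Camera axes: x right, y up, looking along -z (the intrinsics and any distortion apply to the point x, -y, -z); pixel columns grow to the right and rows downward; lengths in mm; the calibration is good to about 2 mm. A picture is of the moment at which its call begins. camera_params takes no time and is no camera call.
A pose or a line that the arm cannot do raises Unreachable and nothing moves.
- close_job(): hands the job in, once; it reports no verdict.
Readings, each from a call of its own:
- read_time_s(): time.
- read_joints(): joint angles.
- read_joint_velocities(): joint speeds.
- read_tau(): joint torques, N m.
- read_tcp_pos(): TCP position.
- read_eef_rot(): TCP orientation.
- read_force(): force on the tool from outside, world axes, zero at the start.
- read_moment(): the same for the moment, N m.
- read_width(): finger opening in mm.
Only numpy, scipy, OpenCV 4.12 (cv2) and the standard library are available. Lean on these libraries where they do the work, as an engineer would, in place of code of your own. Each camera call takes 0.05 s, during which the arm holds its last target. There are 200 camera calls.

## Working session

There is one attempt and no reset: what is moved stays moved. The work goes in short steps, each a Python script; the robot and the scene stay as the last script left them, time stands still between calls to the robot, and variables do not carry over. Pictures are saved under pics/ and viewed, about 8 in all and at most 12, crops included, and the job is handed in when it is done.

```bash
mkdir -p pics
python3 - <<'E'
from cell import *
import cv2,numpy as np
for n in("top","scene"):
    p,d=read_camera(n); np.savez(f"pics/{n}0.npz",p=p,d=d); cv2.imwrite(f"pics/{n}0.png",p[:,:,::-1])
    c=camera_params(n); print(n,c["mtx"],c["D"],np.round(c["pose"],3))
print(read_time_s(),read_width(),read_eef_rot(),read_tcp_pos())
E
```

```text
top [[572.33147893   0.         314.17838657]
 [  0.         572.33147893 240.0111864 ]
 [  0.           0.           1.        ]] [-0.14540846  0.          0.          0.          0.        ] [[-2.000000e-03  9.830000e-01 -1.820000e-01  4.198900e+02]
 [-1.000000e+00 -1.000000e-03  6.000000e-03  5.095700e+01]
 [ 6.000000e-03  1.820000e-01  9.830000e-01  1.159491e+03]
 [ 0.000000e+00  0.000000e+00  0.000000e+00  1.000000e+00]]
scene [[519.99824309   0.         313.83840819]
 [  0.         519.99824309 241.25920629]
 [  0.           0.           1.        ]] [0.02994472 0.         0.         0.         0.        ] [[ 2.780000e-01 -7.230000e-01  6.320000e-01  1.081095e+03]
 [ 9.600000e-01  1.950000e-01 -1.990000e-01 -9.618000e+01]
 [ 2.000000e-02  6.620000e-01  7.490000e-01  6.759460e+02]
 [ 0.000000e+00  0.000000e+00  0.000000e+00  1.000000e+00]]
0.1 85.48599740690005 [ 1.35461469e-01  9.90782220e-01 -8.78865422e-04 -1.04784437e-04] [167.62039286 601.60629163 212.56880878]
```

View pics/top0.png

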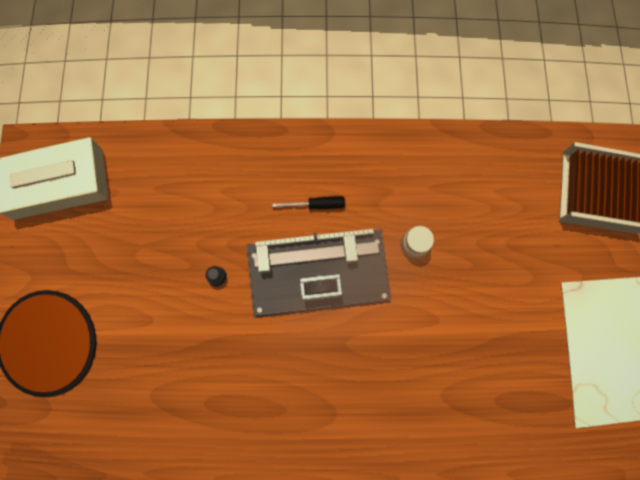

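View pics/scene0.png

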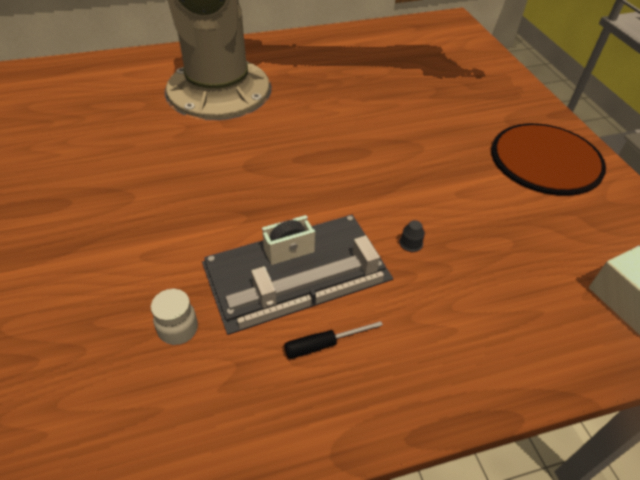

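The top view shows the holder at about (319,273), with its +y to the left. The fixed jaw is at (263,257), the sliding jaw at (350,248) and the mark at (316,237). Next I'll view enlarged crops for the detail.

```bash
cat > h.py <<'E'
from cell import *
import cv2,numpy as np
def ray(cam,uv,z):
    c=camera_params(cam); P=np.array(c["pose"])
    q=cv2.undistortPoints(np.array(uv,float).reshape(-1,1,2),np.array(c["mtx"]),np.array(c["D"])).reshape(-1,2)
    d=np.c_[q[:,0],-q[:,1],-np.ones(len(q))]@P[:3,:3].T
    o=P[:3,3]; return o+d*((np.asarray(z)-o[2])/d[:,2])[:,None]
def proj(cam,X):
    c=camera_params(cam); P=np.linalg.inv(np.array(c["pose"])); X=np.asarray(X,float).reshape(-1,3)
    q=(X@P[:3,:3].T+P[:3,3])*[1,-1,-1]
    return cv2.projectPoints(q,np.zeros(3),np.zeros(3),np.array(c["mtx"]),np.array(c["D"]))[0].reshape(-1,2)
def crop(cam,name,x,y,w,h,s):
    p,_=read_camera(cam); save(p,name,x,y,w,h,s); return p
def save(p,name,x,y,w,h,s):
    cv2.imwrite(f"pics/{name}.png",cv2.resize(p[y:y+h,x:x+w,::-1],None,fx=s,fy=s,interpolation=cv2.INTER_CUBIC))
E
python3 - <<'E'
from h import *
save(np.load("pics/top0.npz")["p"],"topc",240,222,160,100,5)
save(np.load("pics/scene0.npz")["p"],"scenec",200,210,200,120,4)
E
```

```text
(no output)
```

View pics/topc.png

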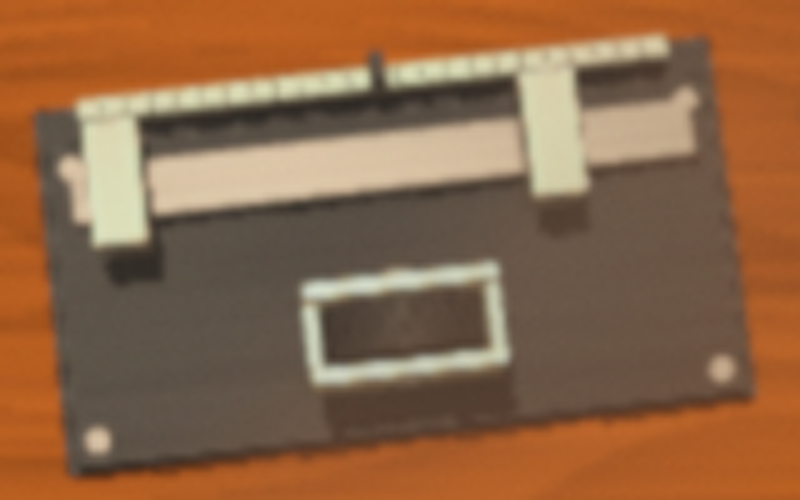

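View pics/scenec.png

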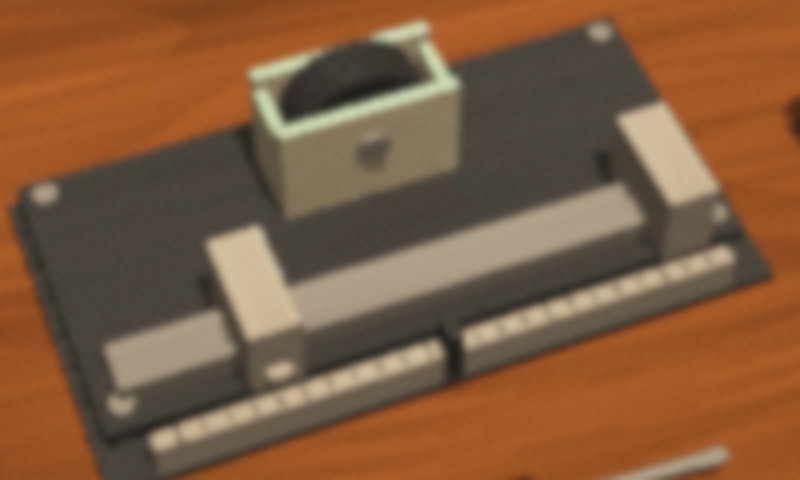

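The crops give the housing rim (302..508, 265..383 in topc), both jaw tops, and the mark at topc (376,70). In scenec the mark is at (452,345) and the pointer at (280,370). I'll turn these into positions.

Run:
```python
from h import *
T=lambda l:(np.array(l,float)+.5)/5-.5+[240,222]
S=lambda l:(np.array(l,float)+.5)/4-.5+[200,210]
ho=ray("top",T([(302,288),(498,265),(508,360),(314,383)]),67)[:,:2]
ba=ray("top",T([(38,113),(706,40),(752,398),(74,474)]),8)[:,:2]
hs=ray("scene",S([(250,72),(428,24),(461,82),(285,135)]),67)[:,:2]
def fit(w,l): # rigid fit local->world
    lc,wc=l.mean(0),w.mean(0);U,s,V=np.linalg.svd((l-lc).T@(w-wc));R=(U@V).T
    return R,wc-R@lc
loc=np.array([(19.5,38),(19.5,-38),(-19.5,-38),(-19.5,38)])+[-35,0]
lb=np.array([(75,140),(75,-140),(-75,-140),(-75,140)])
for n,w,l in(("house",ho,loc),("base",ba,lb),("houseS",hs,np.roll(loc[[0,3,2,1]],0,0)[[2,1,0,3]]),("both",np.r_[ho,ba],np.r_[loc,lb])):
    R,t=fit(w,l); print(n,np.linalg.det(R).round(2),"yaw",np.arctan2(R[1,0],R[0,0]),t,"res",np.abs(w-l@R.T-t).max().round(1),"crown",R@[-35,0]+t)
L=lambda w:(w[:,:2]-t)@R
print("jaw",L(ray("top",T([(518,68),(577,68),(588,190),(533,197)]),52)),"\nfix",L(ray("top",T([(82,118),(138,115),(150,243),(93,248)]),52)))
print("mark top",L(ray("top",T([(376,52),(376,88)]),[36,22])))
print("sc mark,ptr",L(ray("scene",S([(452,330),(280,370)]),[36,28])))
print("sc jaw",L(ray("scene",S([(207,240),(257,227),(302,322),(248,338)]),52)))
```

```text
house 1.0 yaw 0.11472925573765995 [566.29527576  35.77462947] res 1.1 crown [531.52537224  31.76790898]
base 1.0 yaw 0.10924332033268715 [565.70791109  35.55652954] res 2.9 crown [530.91655028  31.74061383]
houseS 1.0 yaw 0.11564811167491079 [566.39613673  38.00239543] res 2.4 crown [531.62992948  33.96372811]
both 1.0 yaw 0.10962915034169966 [566.01158463  35.57688875] res 2.9 crown [531.2216987   31.74754978]
jaw [[ 62.40634532 -56.0277755 ]
 [ 59.83011396 -79.19792468]
 [ 11.06050251 -77.43305449]
 [ 10.71857428 -55.65999548]] 
fix [[ 61.50832897 116.79784341]
 [ 60.26216449  94.75520392]
 [  9.27573136  95.04815795]
 [  9.76154718 117.38003763]]
mark top [[78.14909262 -1.54415365]
 [66.16337141 -0.29106989]]
sc mark,ptr [[ 73.41773101  -0.47209915]
 [ 61.39136655 -65.28479301]]
sc jaw [[ 10.74112461 -75.90905814]
 [ 11.69727958 -56.20664182]
 [ 60.29605962 -55.24094357]
 [ 59.83240992 -76.02071659]]
```

The jaw is at holder y ≈ -66 and the mark at ≈ -0.7, so it needs about 65 mm of travel, or 98 mm of rim. Now I'll approach and do the first stroke.

```bash
cat >> h.py <<'E'
YAW=.112; O=np.array([566.1,36.2]); Rz=np.array([[np.cos(YAW),-np.sin(YAW)],[np.sin(YAW),np.cos(YAW)]])
a=(np.pi+YAW)/2; Q=[np.cos(a),np.sin(a),0,0]
def W(y,z,x=-35): return [*(Rz@[x,y]+O),z]
def loc(p): return (np.array(p[:2])-O)@Rz
E
python3 - <<'E'
from h import *
gripper_close(20)
move_ptp(W(-13,150),Q)
print(read_time_s(),read_width(),read_tcp_pos(),read_eef_rot(),read_force())
servo_line(W(-13,106),100)
f0=np.array(read_force())
hit=servo_line(W(-13,90),15,force_limit=3)
p=read_tcp_pos(); print(hit,p,loc(p),read_force()-f0,read_time_s())
crop("scene","c1",200,130,200,200,3)
E
```

```text
3.3167 0.23728186688904154 [532.88280123  20.49143437 149.95398992] [-5.67765672e-02  9.98386905e-01  9.37424242e-05 -1.29885540e-06] [0.43615591 0.41013043 0.01273117]
False [532.86095771  19.36930887  90.10533585] [-34.91188375 -13.01024479] [-0.37252669 -1.14575122  0.28513391] 5.125
```

View pics/c1.png

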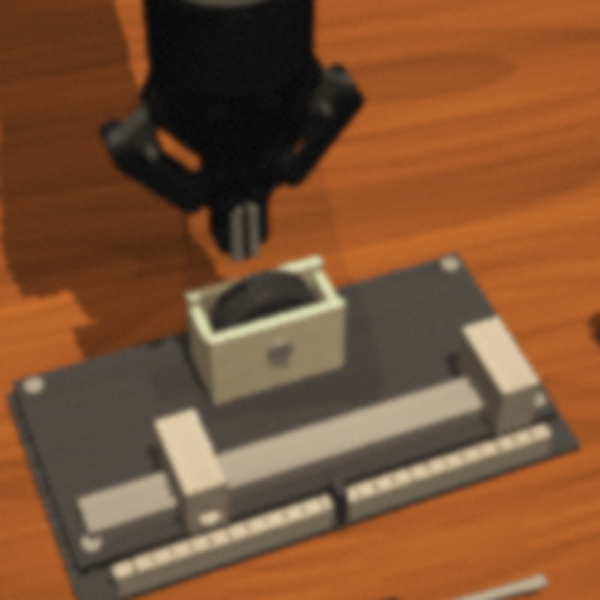

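The fingertip (c1 at about (240,258)) still looks above the wheel. I'll work out its tip height from the projection.

Run:
```python
from h import *
for z in (60,70,80,90,100,110): print(z,(proj("scene",[W(-13,z)])-[200,130])*3, (proj("scene",[W(0,z)])-[200,130])*3)
p,d=read_camera("scene"); print(d[205:226:3,281], d[222:235:3,292])
print(read_tcp_pos(),read_force())
```

```text
60 [[240.68184389 312.72235457]] [[263.55235731 306.12808973]]
70 [[240.14439662 299.980622  ]] [[263.22441987 293.38075678]]
80 [[239.59665277 287.00452096]] [[262.89015688 280.39988423]]
90 [[239.03830712 273.78735904]] [[262.54937978 267.17882885]]
100 [[238.46904205 260.32218042]] [[262.20189235 253.7106869 ]]
110 [[237.88852688 246.60175253]] [[261.84749024 239.98828102]]
[770.78705 774.9205  777.0711  781.33136 938.50793 935.59296 826.3858 ] [827.7512  822.6685  819.6068  819.47815 825.2678 ]
[532.85622021  19.36450263  90.10724114] [-0.11456474  0.23390742  0.84973727]
```

```bash
cat >> h.py <<'E'
def unproj(cam,d):
    c=camera_params(cam);P=np.array(c["pose"]);v,u=np.mgrid[:480,:640]
    q=cv2.undistortPoints(np.c_[u.ravel(),v.ravel()].astype(float).reshape(-1,1,2),np.array(c["mtx"]),np.array(c["D"])).reshape(-1,2)
    D=d.reshape(-1,1); X=np.c_[q[:,0],-q[:,1],-np.ones(len(q))]*D
    return (X@P[:3,:3].T+P[:3,3]).reshape(480,640,3)
E
python3 - <<'E'
from h import *
for cam in("scene",):
    p,d=read_camera(cam); X=unproj(cam,d)
    for u in (274,277,281,285,289):
      print(u,[tuple(np.r_[loc(X[v,u]),X[v,u,2]].round().astype(int)) for v in range(204,220,2)])
    print("wheel",[tuple(np.r_[loc(X[v,u]),X[v,u,2]].round().astype(int)) for u,v in((288,222),(288,225),(288,228),(275,232))])
    np.savez("pics/s1.npz",p=p,d=d)
E
```

```text
274 [(np.int64(-30), np.int64(-22), np.int64(136)), (np.int64(-30), np.int64(-23), np.int64(132)), (np.int64(-30), np.int64(-23), np.int64(128)), (np.int64(-29), np.int64(-23), np.int64(124)), (np.int64(-29), np.int64(-23), np.int64(120)), (np.int64(-29), np.int64(-24), np.int64(116)), (np.int64(-135), np.int64(10), np.int64(-3)), (np.int64(-128), np.int64(7), np.int64(0))]
277 [(np.int64(-25), np.int64(-19), np.int64(139)), (np.int64(-26), np.int64(-19), np.int64(134)), (np.int64(-24), np.int64(-20), np.int64(132)), (np.int64(-26), np.int64(-20), np.int64(126)), (np.int64(-25), np.int64(-20), np.int64(123)), (np.int64(-27), np.int64(-19), np.int64(116)), (np.int64(-27), np.int64(-20), np.int64(112)), (np.int64(-126), np.int64(12), np.int64(0))]
281 [(np.int64(-25), np.int64(-13), np.int64(137)), (np.int64(-25), np.int64(-13), np.int64(133)), (np.int64(-23), np.int64(-14), np.int64(130)), (np.int64(-25), np.int64(-14), np.int64(124)), (np.int64(-25), np.int64(-14), np.int64(120)), (np.int64(-25), np.int64(-14), np.int64(116)), (np.int64(-25), np.int64(-14), np.int64(112)), (np.int64(
[... 258 characters left out ...]
nt64(117)), (np.int64(-24), np.int64(-8), np.int64(115)), (np.int64(-126), np.int64(28), np.int64(0)), (np.int64(-123), np.int64(27), np.int64(-3))]
289 [(np.int64(-152), np.int64(45), np.int64(0)), (np.int64(-147), np.int64(43), np.int64(0)), (np.int64(-141), np.int64(41), np.int64(1)), (np.int64(-135), np.int64(39), np.int64(2)), (np.int64(-133), np.int64(38), np.int64(-1)), (np.int64(-127), np.int64(36), np.int64(1)), (np.int64(-123), np.int64(34), np.int64(0)), (np.int64(-117), np.int64(32), np.int64(1))]
wheel [(np.int64(-42), np.int64(3), np.int64(75)), (np.int64(-34), np.int64(0), np.int64(77)), (np.int64(-29), np.int64(-2), np.int64(76)), (np.int64(-38), np.int64(-21), np.int64(65))]
```

By depth, the fingertip's bottom is at z≈111 while the TCP reads 90. That is about 40 mm higher than the tool description implies, and the wheel's depth (77) matches its spec. Contact should therefore come at TCP z ≈ 56. I'll go down slowly under a force limit.

Run:
```python
from h import *
servo_line(W(-13,66),60)
hit=servo_line(W(-13,46),12,force_limit=3)
p=read_tcp_pos(); print(hit,p,loc(p),read_force(),read_time_s())
p,d=read_camera("scene"); X=unproj("scene",d)
for u in (277,281): print([tuple(np.r_[loc(X[v,u]),X[v,u,2]].round().tolist()) for v in range(214,240,3)])
save(p,"c2",200,130,200,200,3)
```

```text
True [532.7983582   19.39314666  57.87364179] [-34.97142679 -12.97955987] [-0.26303401  0.57672549  5.49469061] 6.6667
[(-22.0, -21.0, 121.0), (-29.0, -19.0, 108.0), (-27.0, -20.0, 104.0), (-27.0, -20.0, 97.0), (-28.0, -20.0, 88.0), (-29.0, -20.0, 81.0), (-33.0, -19.0, 70.0), (-29.0, -20.0, 67.0), (-24.0, -22.0, 66.0)]
[(-28.0, -13.0, 113.0), (-24.0, -14.0, 110.0), (-24.0, -14.0, 104.0), (-23.0, -15.0, 98.0), (-25.0, -14.0, 89.0), (-26.0, -14.0, 82.0), (-29.0, -14.0, 72.0), (-24.0, -15.0, 71.0), (-24.0, -16.0, 64.0)]
```

View pics/c2.png

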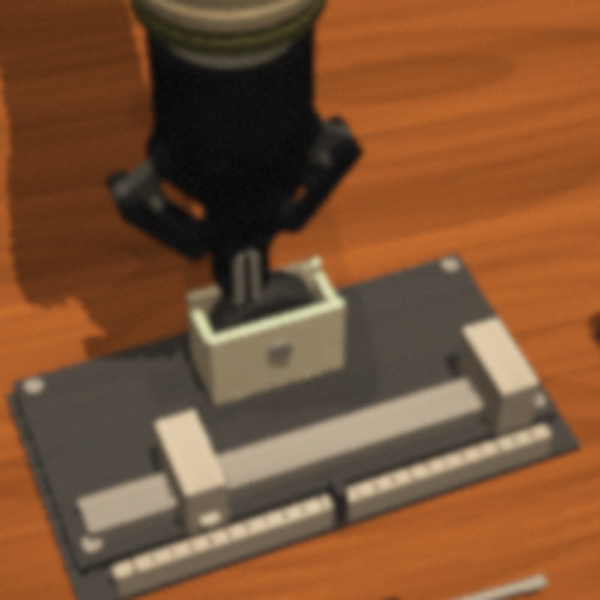

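Contact came at TCP z ≈ 58 with 5.5 N, and the finger sits on the wheel behind its crown. I'll press 3 mm, stroke, lift and measure the jaw by depth, with the fixed jaw (y = 106) as reference.

```bash
cat >> h.py <<'E'
def jaws(cam="scene"):
    p,d=read_camera(cam); X=unproj(cam,d); L=(X[...,:2]-O)@Rz; z=X[...,2]
    m=(L[...,0]>15)&(L[...,0]<57)&(z>46)&(z<60)&(d>0)&(np.abs(L[...,1])<125)
    y=L[...,1][m]; s=y[y<88]; f=y[y>88]
    mk=(L[...,0]>64)&(L[...,0]<80)&(z>27)&(z<42)&(p.max(2)<90)&(np.abs(L[...,1])<40)
    k=L[...,1][mk]
    return [round(float(v),1) for v in(np.median(s),np.percentile(s,2),np.percentile(s,98),np.median(f),len(k),np.median(k) if len(k) else np.nan)]
def stroke(y0,y1,zp=55,rate=30,down=True):
    if down:
        servo_line(W(y0,66),120); servo_line(W(y0,60),40); servo_line(W(y0,zp),15)
    print("F press",np.round(read_force(),1))
    n=3
    for i in range(1,n+1):
        servo_line(W(y0+(y1-y0)*i/n,zp),rate); print(" F",np.round(read_force(),1),np.round(read_tcp_pos()[2],1))
    servo_line(W(y1,68),60)
E
python3 - <<'E'
from h import *
print(jaws(),jaws("top"))
servo_line(W(-13,55),12); stroke(-13,13,down=False)
pause(.2);print(jaws(),jaws(),jaws("top"),read_time_s())
E
```

```text
return _methods._mean(a, axis=axis, dtype=dtype,
  ret = ret.dtype.type(ret / rcount)
Traceback (most recent call last):
  File "h.py", line 31, in jaws
    return [round(float(v),1) for v in(np.median(s),np.percentile(s,2),np.percentile(s,98),np.median(f),len(k),np.median(k) if len(k) else np.nan)]
                                                    ~~~~~~~~~~~~~^^^^^
IndexError: index -1 is out of bounds for axis 0 with size 0
```

Run:
```python
from h import *
print(jaws())
servo_line(W(-13,55),12); stroke(-13,13,down=False)
pause(.2);print(jaws(),jaws(),read_time_s())
```

```text
[-67.6, -78.1, -56.6, 104.6, 44.0, -2.6]
F press [-2.2  0.1  7.8]
 F [-2.7  0.5  8.5] 55.6
 F [-2.7  0.4  9.2] 55.6
 F [-2.4  1.   8.4] 55.5
[-49.9, -60.0, -38.9, 104.3, 46.0, -2.9] [-49.6, -60.0, -38.6, 104.6, 46.0, -2.6] 9.225
```

The wheel rolls without slip: 26 mm of stroke moved the jaw 17.7 mm. About 47 mm is left, so I'll do two strokes of 30 mm and then trim.

Run:
```python
from h import *
for i in range(2):
    stroke(-15,15)
    print(jaws(),read_time_s())
pause(.2);print(jaws(),jaws())
```

```text
F press [-1.4 -0.6  6.2]
 F [-2.6 -0.4  8.6] 55.7
 F [-2.1  0.7  8.3] 55.7
 F [-2.2  1.5  6.6] 55.6
[-29.1, -39.1, -17.9, 104.3, 46.0, -2.9] 12.2583
F press [-1.4 -1.2  6.9]
 F [-2.4 -0.6  8.6] 55.7
 F [-3.2  0.7  8.9] 55.8
 F [-1.8  2.3  6.3] 55.6
[-8.0, -18.0, 3.2, 104.3, 41.0, -2.6] 15.3083
[-7.8, -18.0, 3.4, 104.2, 42.0, -2.6] [-8.1, -18.1, 3.5, 103.9, 38.0, -2.2]
```

Run:
```python
from h import *
stroke(-4,3.9)
servo_line(W(3.9,130),150); pause(.2)
print(jaws(),jaws(),read_time_s())
p,d=read_camera("scene"); np.savez("pics/s3.npz",p=p,d=d)
save(p,"c3",260,250,100,60,8)
```

```text
F press [-3.4  1.5  8.9]
 F [-3.7 -0.6  8.9] 55.6
 F [-3.8 -0.5  8.8] 55.6
 F [-3.8 -0.6  9.1] 55.7
[-3.2, -13.3, 7.9, 104.2, 39.0, -2.7] [-3.3, -13.1, 8.1, 104.4, 38.0, -2.7] 18.6833
```

View pics/c3.png

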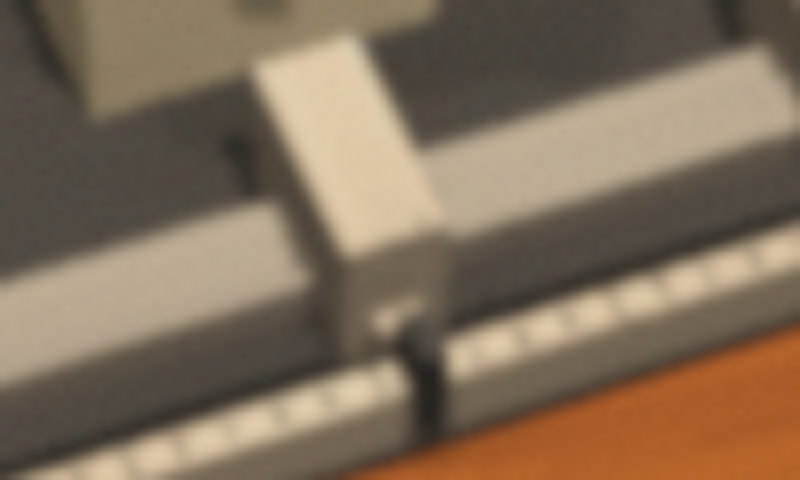

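The pointer (c3 ≈ (398,320)) is next to the mark (top at ≈ (420,335), foot at ≈ (428,430)). I'll cast rays for both to compare their holder y.

Run:
```python
from h import *
S=lambda l:(np.array(l,float)+.5)/8-.5+[260,250]
L=lambda w:np.round((w[:,:2]-O)@Rz,1).tolist()
print("jaw front top corners",L(ray("scene",S([(345,262),(443,235)]),52)))
print("mark top c z36",L(ray("scene",S([(420,335)]),36)), "strip gap edges z22", L(ray("scene",S([(405,400),(446,378)]),22)))
print("pointer",L(ray("scene",S([(398,320)]),28)))
C=lambda x,y,z:np.round((proj("scene",[W(y,z,x)])-[260,250]+.5)*8-.5).tolist()
for y in(-4,-2,0,2): print(y,"ptr tip",C(65.5,y,28),"ptr root",C(60,y,28),"mark top",C(70,y,36),"mark foot",C(70,y,22),"mark front foot",C(75,y,22))
# dark-column profile of the mark in a few rows
p=np.load("pics/s3.npz")["p"].max(2).astype(int)
for v in range(288,306,2): print(v,p[v,304:324].tolist())
```

```text
jaw front top corners [[61.7, -12.9], [62.6, 6.6]]
mark top c z36 [[71.8, -1.6]] strip gap edges z22 [[75.5, -5.9], [73.7, 3.3]]
pointer [[61.6, -1.8]]
-4 ptr tip [[395.0, 339.0]] ptr root [[384.0, 317.0]] mark top [[405.0, 332.0]] mark foot [[403.0, 375.0]] mark front foot [[413.0, 395.0]]
-2 ptr tip [[405.0, 336.0]] ptr root [[394.0, 314.0]] mark top [[414.0, 329.0]] mark foot [[413.0, 372.0]] mark front foot [[423.0, 392.0]]
0 ptr tip [[414.0, 332.0]] ptr root [[403.0, 311.0]] mark top [[424.0, 325.0]] mark foot [[423.0, 369.0]] mark front foot [[433.0, 389.0]]
2 ptr tip [[424.0, 329.0]] ptr root [[413.0, 308.0]] mark top [[434.0, 322.0]] mark foot [[432.0, 366.0]] mark front foot [[442.0, 385.0]]
288 [107, 114, 125, 141, 153, 155, 154, 150, 136, 116, 105, 94, 81, 72, 68, 65, 60, 58, 61, 68]
290 [109, 115, 137, 167, 175, 150, 114, 93, 87, 91, 92, 82, 71, 67, 80, 97, 115, 136, 154, 166]
292 [103, 99, 95, 104, 105, 85, 63, 64, 75, 81, 88, 111, 142, 167, 181, 195, 208, 217, 220, 214]
294 [93, 89, 88, 96, 99, 82, 60, 52, 61, 67, 79, 120, 181, 209, 208, 199, 202, 206, 204, 194]
296 [156, 161, 163, 181, 190, 166, 116, 67, 43, 41, 49, 96, 155, 183, 180, 164, 151, 141, 134, 126]
298 [221, 219, 208, 196, 195, 186, 150, 98, 52, 40, 43, 67, 101, 116, 119, 115, 115, 113, 113, 114]
300 [205, 197, 180, 161, 149, 134, 112, 79, 52, 39, 44, 66, 92, 108, 113, 113, 112, 110, 106, 103]
302 [136, 127, 121, 118, 117, 112, 101, 78, 52, 42, 46, 65, 87, 98, 99, 93, 88, 86, 87, 91]
304 [117, 116, 115, 114, 112, 108, 92, 75, 60, 53, 57, 69, 81, 90, 105, 114, 127, 139, 150, 154]
```

Both cues put the pointer 0.5–2 mm short. I'll move the arm aside for an independent check from the top camera.

Run:
```python
from h import *
move_ptp([430,330,200],Q)
p,d=read_camera("top"); np.savez("pics/t4.npz",p=p,d=d); print(read_time_s())
save(p,"c4",285,225,80,50,10)
g=p.max(2).astype(int)
for v in range(231,242): print(v,g[v,308:326].tolist())
for v in range(244,258,3): print(v,g[v,306:330].tolist())
C=lambda x,y,z:np.round(proj("top",[W(y,z,x)])[0],2).tolist()
for y in(-2,0): print(y,"mark",C(70,y,36),C(70,y,22),"jaw",C(60,y,52),C(35,y,52),C(10,y,52))
```

```text
19.9917
231 [185, 185, 185, 184, 181, 176, 169, 168, 173, 180, 182, 181, 181, 180, 180, 180, 178, 178]
232 [189, 190, 189, 189, 181, 163, 143, 141, 161, 182, 187, 188, 189, 188, 186, 187, 186, 186]
233 [187, 187, 190, 189, 178, 148, 115, 114, 148, 184, 195, 195, 195, 196, 196, 196, 197, 198]
234 [181, 182, 184, 186, 174, 142, 105, 105, 141, 182, 196, 199, 203, 206, 207, 206, 208, 211]
235 [186, 188, 191, 193, 187, 158, 110, 103, 132, 177, 197, 199, 211, 217, 216, 210, 208, 217]
236 [200, 198, 206, 210, 208, 177, 116, 96, 123, 170, 194, 195, 214, 223, 221, 210, 201, 214]
237 [211, 202, 208, 219, 217, 187, 123, 92, 116, 165, 192, 191, 206, 217, 215, 205, 195, 195]
238 [213, 201, 202, 214, 214, 189, 140, 117, 139, 173, 189, 182, 185, 187, 178, 170, 161, 152]
239 [196, 183, 180, 191, 194, 189, 176, 175, 187, 200, 202, 196, 190, 168, 124, 104, 98, 91]
240 [148, 139, 149, 176, 195, 202, 208, 212, 216, 219, 220, 218, 211, 178, 105, 65, 61, 58]
241 [87, 91, 128, 181, 212, 220, 222, 223, 224, 224, 223, 224, 217, 185, 110, 63, 56, 56]
244 [60, 62, 63, 67, 97, 163, 214, 223, 224, 224, 224, 225, 224, 223, 221, 203, 158, 107, 90, 88, 87, 88, 90, 91]
247 [90, 90, 89, 91, 105, 161, 211, 223, 224, 224, 223, 224, 223, 224, 223, 218, 187, 139, 139, 151, 160, 167, 173, 175]
250 [195, 199, 204, 208, 205, 197, 203, 219, 223, 223, 224, 224, 224, 223, 223, 218, 196, 161, 176, 206, 215, 214, 215, 213]
253 [222, 221, 221, 222, 215, 199, 194, 218, 225, 224, 223, 223, 223, 223, 222, 221, 212, 189, 183, 208, 217, 217, 217, 216]
256 [221, 223, 222, 222, 219, 207, 200, 217, 224, 223, 223, 223, 224, 223, 222, 222, 217, 196, 180, 206, 218, 218, 215, 213]
-2 mark [315.09, 235.91] [315.04, 237.22] jaw [315.73, 239.34] [317.19, 251.79] [318.66, 264.34]
0 mark [314.09, 236.02] [314.06, 237.33] jaw [314.72, 239.45] [316.18, 251.9] [317.65, 264.46]
```

View pics/c4.png

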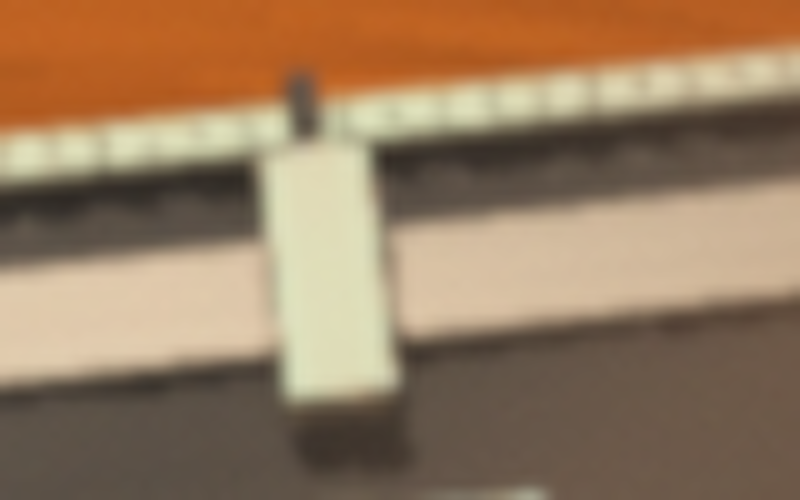

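From above, the mark is at y ≈ -1.4 and the jaw centre at ≈ -2.2, so it is about 0.8 mm short, which agrees with the scene view. That is already within tolerance, but there's time for a 1.3 mm rim trim to centre it.

Run:
```python
from h import *
move_ptp(W(-1,110),Q)
stroke(-1,0.4,rate=10)
servo_line(W(0.4,130),150); move_ptp([430,330,200],Q); pause(.3)
print(jaws(),jaws(),read_time_s(),read_force())
p,d=read_camera("top"); g=p.max(2).astype(int)
for v in (234,236): print(v,g[v,308:326].tolist())
for v in (241,244): print(v,g[v,306:330].tolist())
save(p,"c5",200,180,260,150,3)
```

```text
F press [-2.7 -0.6  8.6]
 F [-3.3 -1.2  8.3] 55.8
 F [-2.5 -1.4  8.6] 55.8
 F [-1.9 -2.   9. ] 55.8
[-2.6, -12.7, 8.6, 104.1, 42.0, -2.7] [-2.5, -12.7, 8.4, 104.1, 40.0, -2.6] 25.8417 [-0.88672441 -0.05055716  0.39565179]
234 [182, 182, 184, 185, 174, 142, 106, 104, 140, 183, 197, 199, 203, 206, 208, 206, 207, 211]
236 [200, 199, 206, 210, 208, 178, 117, 96, 123, 169, 193, 194, 214, 223, 222, 209, 199, 215]
241 [99, 92, 87, 99, 153, 205, 217, 221, 222, 223, 223, 224, 224, 223, 217, 182, 103, 60, 57, 56, 61, 69, 72, 73]
244 [59, 62, 63, 76, 127, 188, 217, 224, 223, 223, 224, 224, 224, 224, 219, 193, 135, 97, 90, 88, 87, 90, 91, 92]
```

View pics/c5.png

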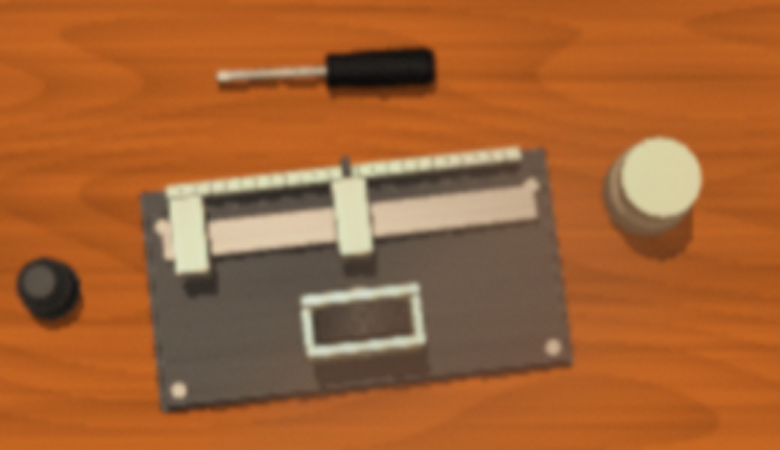

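The jaw is level with the mark, the loose things are undisturbed and the arm is clear. Handing in.

```bash
python3 -c "
from cell import *
close_job()"
```

```text
the job is handed in; nothing more can be done
```

I set the holder and handed the job in at about 26 s on the robot's clock, with no verdict reported. Four strokes with the shut fingertip and one 1.4 mm trim moved the jaw about 65 mm. The fingertip pressed the wheel with about 6–9 N on the wrist sensor, and I lifted the arm well clear afterwards.

- **Jaw setting:** the last scene-camera reading put the jaw at -2.55 mm and the mark at -2.65 mm. The last top view agrees to about 0.5 mm, well inside the 3 mm tolerance. The scene depth reads the fixed jaw about 1.8 mm off its stated position, so the pointer-to-mark figure could be 1–2 mm off.
- **Loose things:** the jar, objective and driver look where they were in the last picture. I did not measure them.
- **Disagreement:** the fingertip met the wheel at a TCP height of about 58 mm, not the roughly 96 mm that the description implies. I went by the contact force and the depth images instead.

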